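Change the gauge over from the setting master to a carrier of ceramic bars

TASK

Change the gauge over to the ceramic bars: pull up the spring collar and turn it anticlockwise as far as it goes to release the setting master, then lift the master off and lay it flat and gently, not dropped, in its wooden case. Lay every square ceramic bar from the bench in a pocket of its own in the sample carrier while the carrier is still on the bench, then set the loaded carrier fully home on the spindle and lock it with the collar: pulled up, turned clockwise as far as it goes and let down. Any pocket will do; leave the other things where they are.

Things in the scene. Friction and masses are not known exactly. Their poses are not given: they have to be found in the camera images.
- gauge_stand: the gauge stand, fixed: grey casting 250 x 250 mm, 44 mm high. Origin on the bench under the spindle's axis; x points away from the front panel. A steel column (38 mm across, 290 mm tall) stands 120 mm to +x and 120 mm to +y of the spindle; the gauge arm is swung aside from it along +y, its probe hanging 280 mm to +y of the spindle
- seat (a point): centre of the spindle's round seat (96 mm across, 70 mm above the bench) on which master or carrier lies; axes as the stand's. On it stands a tapered pilot, 30 mm across, 8 mm high, that centres the keyhole, then a thin post with the spring collar; the post ends 66 mm above the seat
- collar_grip (a point): on the axis of the spring collar, 4 mm below its flat top, moving with it: a knurled steel sleeve 28 mm across, 26 mm high, below it a lug bar (52 mm tip to tip, 12 wide, 8 high) along this point's y. At lift 0 the bar's underside is 30 mm, the collar's top 64 mm above the seat. A hub on the seat reaches 41 mm: keep fingertips above that
- collar_lift (a joint): how far the collar is pulled up, m: 0 bottom, 0.020 top stop. A spring pushes it down (6 N at 0, 11 N at the top). About 0.006 when the lugs rest locked on a hub, 0 in its slot; above 0.012 the lugs clear the hub's dogs and the collar can turn
- collar_turn (a joint): turn of the collar, rad, growing clockwise seen from above: 0 = released (lug bar along the seat's y, in line with the hub's slot), 1.31 = locked (end stop, 75 degrees clockwise). It stays where it is left
- carrier: the sample carrier, loose, 0.35 kg: grey plate 210 (x) x 94 (y) x 8 mm with four shallow black-lined pockets and, in the middle, a bright hub block 66 (x) x 58 (y) mm by which it is carried, its top 36 mm above the underside. Origin: centre of the underside, below the centre of mass. On the spindle its x lies along the seat's y, either way round
- pocket1 (a point): centre of a bar lying in carrier pocket 1: 10 mm above the pocket's floor, 18 mm above the carrier's underside, at +69 mm in x and +30 mm in y; the pocket is 68 mm along x and 24 mm along y inside, its walls 6 mm high
- pocket2 (a point): centre of a bar lying in carrier pocket 2: 10 mm above the pocket's floor, 18 mm above the carrier's underside, at +69 mm in x and -30 mm in y; the pocket is 68 mm along x and 24 mm along y inside, its walls 6 mm high
- pocket3 (a point): centre of a bar lying in carrier pocket 3: 10 mm above the pocket's floor, 18 mm above the carrier's underside, at -69 mm in x and +30 mm in y; the pocket is 68 mm along x and 24 mm along y inside, its walls 6 mm high
- pocket4 (a point): centre of a bar lying in carrier pocket 4: 10 mm above the pocket's floor, 18 mm above the carrier's underside, at -69 mm in x and -30 mm in y; the pocket is 68 mm along x and 24 mm along y inside, its walls 6 mm high
- carrier_hub (a point): centre of the carrier hub's top, 36 mm above the underside. Through the hub goes a keyhole: 33 mm square plus a slot 18 mm wide, 57 mm long along x; the collar and its lugs, at turn 0, pass through it. Two stop dogs, 5 mm high, stand on the hub beside where the locked lugs rest
- master: the setting master, loose, 0.6 kg: steel plate 150 (x) x 74 (y) x 8 mm with the same hub block, keyhole and dogs as the carrier, and a dark measuring block at each end (26 and 18 mm above the underside, from 41 mm off the centre). At first locked on the spindle, its x along the seat's y. Origin: centre of the underside
- case: the master's open wooden case, fixed: 180 (x) x 124 (y) mm inside, lined floor 8 mm above the bench, walls 30 mm high, lid open on its -y side leaning outwards. Origin: centre of the underside
- bar1: white ceramic bar, 64 (x) x 20 x 20 mm, square in section, 65 g, lying down; any of its long sides may be up. Origin: its centre. Two to four bars are there; None when absent (or while held)
- bar2: white ceramic bar, 64 (x) x 20 x 20 mm, square in section, 65 g, lying down; any of its long sides may be up. Origin: its centre. Two to four bars are there; None when absent (or while held)
- bar3: white ceramic bar, 64 (x) x 20 x 20 mm, square in section, 65 g, lying down; any of its long sides may be up. Origin: its centre. Two to four bars are there; None when absent (or while held)
- bar4: white ceramic bar, 64 (x) x 20 x 20 mm, square in section, 65 g, lying down; any of its long sides may be up. Origin: its centre. Two to four bars are there; None when absent (or while held)
- dial_a: bystander: dial indicator lying flat: black disc 58 mm across, 18 mm high, steel stem 55 mm long to its -x
- dial_b: bystander: a second dial indicator, the same as dial_a
- bore_gauge: bystander: bore gauge lying flat, round white dial 60 mm at its origin, rod 245 mm to its -x
- tablet_a: bystander: round white ceramic tablet, 44 mm across, 16 mm high; not a bar, it stays
- stamp: bystander: black hand stamp, 26 mm square, 70 mm tall, upright

How it is judged (in metres and radians):
On the way, in this order (a step that is already met when the one before it is completed fails the run):
1. every bar lies in a pocket of the carrier while the carrier is on the bench ((distance between bar1 and pocket1 below 0.006 m or distance between bar1 and pocket2 below 0.006 m or distance between bar1 and pocket3 below 0.006 m or distance between bar1 and pocket4 below 0.006 m) and angle between the x axis of each of bar1, bar2, bar3, bar4 and the x axis of carrier, either way round below 0.15 rad and (distance between bar2 and pocket1 below 0.006 m or distance between bar2 and pocket2 below 0.006 m or distance between bar2 and pocket3 below 0.006 m or distance between bar2 and pocket4 below 0.006 m) and (distance between bar3 and pocket1 below 0.006 m or distance between bar3 and pocket2 below 0.006 m or distance between bar3 and pocket3 below 0.006 m or distance between bar3 and pocket4 below 0.006 m) and (distance between bar4 and pocket1 below 0.006 m or distance between bar4 and pocket2 below 0.006 m or distance between bar4 and pocket3 below 0.006 m or distance between bar4 and pocket4 below 0.006 m) and horizontal distance between carrier and seat above 0.08 m and height (world z) of carrier below 0.02 m), for 0.2 s.
2. the carrier is home on the spindle, the collar not yet locked (horizontal distance between carrier and seat below 0.005 m and z of carrier in the frame of seat below 0.004 m and angle between carrier's own z axis and vertical below 0.03 rad and value of joint collar_turn below 0.3 rad), for 0.1 s.
At the end, for the whole second after the job is handed in: Carrier home on the seat (5 mm of centre, under 4 mm up, level); collar turned at least 1.15 rad clockwise and down on the hub (lift 3 to 8.5 mm); every bar in a pocket, its centre within 6 mm of the pocket point; master flat on its case floor; all at rest (horizontal distance between carrier and seat below 0.005 m and z of carrier in the frame of seat below 0.004 m and angle between carrier's own z axis and vertical below 0.03 rad and value of joint collar_turn above 1.15 rad and value of joint collar_lift between 0.003 and 0.0085 m and x of master in the frame of case between -0.03 and 0.03 m and y of master in the frame of case between -0.04 and 0.04 m and z of master in the frame of case below 0.012 m and angle between master's own z axis and vertical below 0.05 rad and (distance between bar1 and pocket1 below 0.006 m or distance between bar1 and pocket2 below 0.006 m or distance between bar1 and pocket3 below 0.006 m or distance between bar1 and pocket4 below 0.006 m) and angle between the x axis of each of bar1, bar2, bar3, bar4 and the x axis of carrier, either way round below 0.15 rad and (distance between bar2 and pocket1 below 0.006 m or distance between bar2 and pocket2 below 0.006 m or distance between bar2 and pocket3 below 0.006 m or distance between bar2 and pocket4 below 0.006 m) and (distance between bar3 and pocket1 below 0.006 m or distance between bar3 and pocket2 below 0.006 m or distance between bar3 and pocket3 below 0.006 m or distance between bar3 and pocket4 below 0.006 m) and (distance between bar4 and pocket1 below 0.006 m or distance between bar4 and pocket2 below 0.006 m or distance between bar4 and pocket3 below 0.006 m or distance between bar4 and pocket4 below 0.006 m) and linear speed of each of carrier, master, bar1, bar2, bar3, bar4 below 0.02 m/s); the robot touches nothing.
It fails at once if a bystander is shoved more than 40 mm (distance of any of dial_a, dial_b, bore_gauge, tablet_a, stamp from where it was at the start of the episode above 0.04 m).
It fails at once if the master is dropped or banged into its case (contact force between master and case above 60 N).
Of bar1, bar2, bar3, bar4 only 2 to 4 are there at a start; the rules pass over those that are not, and their reading is None.
At some moment in a run one of bar1, bar2, bar3, bar4 may be knocked a few centimetres aside while the robot is not near it.
It also fails if it takes over 210 s, if anything falls off the work surface, if the arm or the gripper's body presses on something with over 40 N, if the wrist force passes 120 N, or if a joint passes its speed limit or range.

ROBOT

A 7-joint arm with a two-finger parallel gripper is mounted at the origin on the work surface. World frame = base frame: x ahead of the robot, y to its left, z up, the work surface at z = 0. Lengths are in mm, angles in rad, forces in N, time in s.
With the tool pointing down it reaches from about 400 to 900 mm from the base axis. Payload 5.6 kg.
Tool frame: the origin (TCP) lies midway between the tips of the shut fingers; the grasp point (between the pads) lies 19 mm behind it; z points along the fingers, y is the line along which they close (so a half turn about z gives the same grasp; the last joint's range is limited). The gripper opens to 92 mm and grips with 3 to 60 N. Pads are 20 mm wide; open, the fingers measure 128 mm over their backs; the gripper's body (75 mm by 189 mm) begins 69 mm behind the grasp point.
Start: joints at [1.144, 0.468, -0.012, 1.603, 0.006, 1.071, -0.056], TCP at [243.35, -602.735, 214.592] pointing down, gripper open.
Joint ranges: [-2.53, 2.53], [-0.31, 2.02], [-1.57, 1.55], [0.28, 2.44], [-1.29, 4.43], [0.15, 1.84], [-2.92, 2.92]. Speed limits (rad/s): [2.57, 2.57, 3.14, 3.14, 3.14, 3.14, 3.14].

INTERFACE

Orientations are given as a rotation vector (axis times angle).
In Python, from cell import robot, grip, kin, viewer gives the robot as it stands. Calls block until the motion is done:
- robot.movep(position, orientation): joint-space move of the TCP to a pose.
- robot.servo_line(position, feed=150, rotation=None): straight line of the TCP; rotation=None keeps the orientation; feed is the mean speed in mm/s.
- robot.goto_joints(angles): joint-space move.
- grip(opening, newtons=None): opening from 0.0 (shut) to 1.0 (fully open); newtons is the grip in N (None keeps the last); returns when the fingers have stopped.
- robot.hold(seconds).
- kin.ik(position, orientation): joint angles nearest the present ones, or None.
- robot.observe(): the state.
- viewer.read_camera(name): name is "scene" or "top" or "wrist"; returns the picture (420x560x3 uint8, red, green, blue); there is no depth.
- viewer.camera_info(name): a dict with "camera_matrix" (3x3 intrinsics, pixels), "R" (3x3) and "t" (3): a world point X has camera coordinates R X + t. Camera axes: x right, y down, z forward; pixel columns grow to the right and rows downward; lengths in mm; the calibration is good to about 2 mm. The wrist camera is an equidistant fisheye: a pixel r from the principal point sees the ray r / f radians off the axis. A picture is of the moment at which its call begins: read the wrist's pose just before it. camera_info takes no time and is no camera call; for the wrist camera it gives the pose at the moment of the call.
A pose or a line that the arm cannot do raises robot.IKError and nothing moves.
- robot.job_done(): hands the job in; it is judged then, once.
Trained networks look in the newest picture that a camera, given by its name, has taken for a name from the list of things; names that differ only in an ending like _2 or _b are one class to them, and where a whole thing is asked for, a point or a joint stands for the part that bears it (a point fixed in the world has none). Each returns a list of dicts, best first, with "confidence" (0 to 1); they miss things now and then, are a little off and sometimes report something else, mostly with a low value. They report only what shows in the picture. A call takes as long as a camera call.
- viewer.silhouettes(name, camera): "mask" (420x560 bool, what is visible of it).
- viewer.pinpoint(name, camera): "at" ([x, y, z] in mm, in the coordinates of the camera as it stood for that picture, good to about 4 mm: a listed point, or the origin of a listed thing).
The state is a dict: "t": time; "joints": joint angles; "joint_velocities": joint speeds; "joint_torque": joint torques, N m; "tcp_pos": TCP position; "tcp_rot": TCP orientation; "contact_force": force on the tool from outside, world axes, zero at the start; "wrist_torque": the same for the moment, N m; "grip_width": opening from 0.0 (shut) to 1.0 (fully open); "grip_force": force on a finger pad.
Only numpy, scipy, OpenCV 4.12 (cv2) and the standard library are available. Lean on these libraries where they do the work, as an engineer would, in place of code of your own. Each camera call takes 0.05 s, during which the arm holds its last target. There are 200 camera calls.

## Working session

There is one attempt and no reset: what is moved stays moved. The work goes in short steps, each a Python script; the robot and the scene stay as the last script left them, time stands still between calls to the robot, and variables do not carry over. Pictures are saved under pics/ and viewed, at most 14 in all, crops included, and the job is handed in when it is done.

```bash
ls; mkdir -p pics; cat > h.py <<'E'
import numpy as np, cv2
from scipy.spatial.transform import Rotation as Ro
from cell import robot, grip, kin, viewer
def shot(cam,fn=None):
    ci=viewer.camera_info(cam); im=viewer.read_camera(cam)
    if fn: cv2.imwrite('pics/'+fn,im[:,:,::-1])
    return ci,im
def world(ci,p): return np.array(ci['R']).T@(np.array(p)-np.array(ci['t']))
E
python3 - <<'E'
from h import *
s=robot.observe(); print(s['t'],s['tcp_rot'],s['grip_width'],s['contact_force'])
for cam in ['scene','top']:
    ci,im=shot(cam,cam+'0.png')
    print(cam,np.round(np.array(ci['R']).T@-np.array(ci['t'])), ci['camera_matrix'][0][0])
    for n in ['seat','collar_grip','carrier','carrier_hub','pocket1','pocket2','pocket3','pocket4','master','case','bar1','dial_a','bore_gauge','tablet_a','stamp']:
        for d in viewer.pinpoint(n,cam):
            if d['confidence']>.3: print(n,round(d['confidence'],2),np.round(world(ci,d['at'])))
E
```

```text
pics
0.0 [-3.08227745e+00 -5.98737571e-01  7.45481723e-04] 1.0022544569410268 [-0.50507285 -0.27039473  0.39000521]
scene [1093.  287.  837.] 449.9042107704629
seat 0.73 [504. 238.  70.]
collar_grip 0.73 [507. 236. 140.]
carrier 0.45 [ 589. -220.   12.]
carrier_hub 0.93 [570. -13.  39.]
pocket1 0.71 [639.  23.  19.]
pocket1 0.65 [499. -43.  21.]
pocket1 0.63 [636. -44.  17.]
pocket1 0.62 [495.  20.  21.]
pocket1 0.61 [565. -10.   3.]
pocket2 0.71 [639.  23.  19.]
pocket2 0.65 [499. -43.  21.]
pocket2 0.63 [636. -44.  17.]
pocket2 0.62 [495.  20.  21.]
pocket2 0.61 [565. -10.   3.]
pocket3 0.71 [639.  23.  19.]
pocket3 0.65 [499. -43.  21.]
pocket3 0.63 [636. -44.  17.]
pocket3 0.62 [495.  20.  21.]
pocket3 0.61 [565. -10.   3.]
pocket4 0.71 [639.  23.  19.]
pocket4 0.65 [499. -43.  21.]
pocket4 0.63 [636. -44.  17.]
pocket4 0.62 [495.  20.  21.]
pocket4 0.61 [565. -10.   3.]
master 0.92 [505. 237.  70.]
master 0.44 [636. -45.  18.]
master 0.31 [498. -45.  19.]
case 0.96 [ 497. -375.    0.]
case 0.42 [506. 238.  72.]
bar1 0.62 [ 530. -194.   16.]
bar1 0.58 [ 679. -212.   11.]
bar1 0.5
[... 684 characters left out ...]
pocket2 0.35 [ 371. -187.   -4.]
pocket3 0.89 [501.  20.  19.]
pocket3 0.88 [636. -40.  17.]
pocket3 0.61 [638.  17.  19.]
pocket3 0.6 [502. -45.  18.]
pocket3 0.35 [ 371. -187.   -4.]
pocket4 0.89 [501.  20.  19.]
pocket4 0.88 [636. -40.  17.]
pocket4 0.61 [638.  17.  19.]
pocket4 0.6 [502. -45.  18.]
pocket4 0.35 [ 371. -187.   -4.]
master 0.92 [509. 240.  73.]
case 0.84 [ 494. -382.    1.]
bar1 0.79 [ 532. -197.    6.]
bar1 0.71 [ 679. -213.   15.]
bar1 0.64 [ 594. -219.    9.]
bar1 0.54 [633. -41.  17.]
dial_a 0.74 [ 686. -346.    0.]
dial_a 0.65 [ 373. -187.   -4.]
dial_a 0.51 [502. -42.  16.]
bore_gauge 0.83 [800. -90.   3.]
tablet_a 0.46 [724. -54.  -0.]
stamp 0.62 [ 361. -331.   -2.]
```

View pics/top0.png

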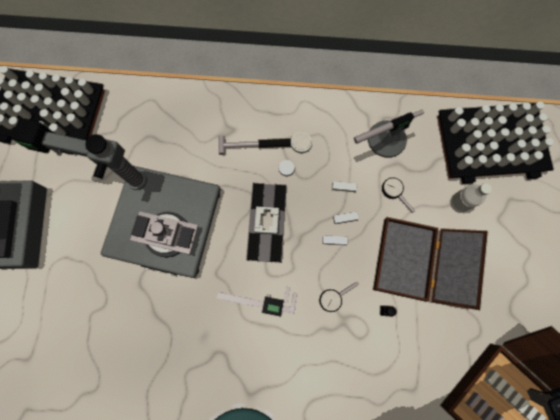

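View pics/scene0.png

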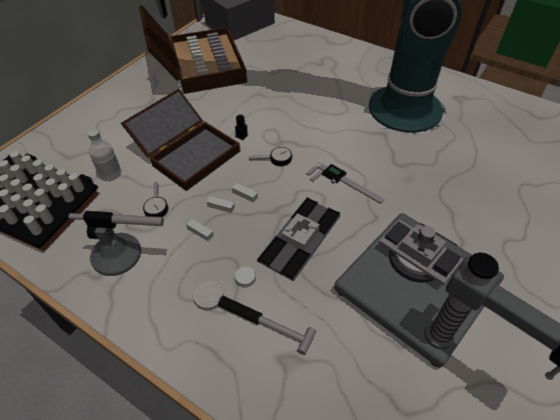

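The top view shows three bars near px (344,187), (346,217) and (335,240), with the round tablet at (287,168). The carrier is at (267,222), the stand at (163,232) turned about -15°, and the case at (407,259) with its lid to the right. The network reports match, except for a few low-confidence strays. Next I'll look at the stand with the wrist camera.

```bash
cat >> h.py <<'E'
def down(a):
    y=np.array([np.cos(a),np.sin(a),0]); z=np.array([0,0,-1.])
    return Ro.from_matrix(np.c_[np.cross(y,z),y,z]).as_rotvec()
def yaw(): 
    y=Ro.from_rotvec(robot.observe()['tcp_rot']).as_matrix()[:,1]; return np.arctan2(y[1],y[0])
def mp(x,y,z,a): robot.movep([x,y,z],down(a))
def look(cam,names,fn=None,c=.35):
    ci,im=shot(cam,fn); out={}
    for n in names:
        out[n]=[(round(d['confidence'],2),np.round(world(ci,d['at']),1)) for d in viewer.pinpoint(n,cam) if d['confidence']>c]
        print(n,*out[n])
    return ci,im,out
def pix(ci,cam,uv,z):
    "world point at height z seen at pixel uv"
    K=np.array(ci['camera_matrix']); d=np.array([(uv[0]-K[0,2])/K[0,0],(uv[1]-K[1,2])/K[1,1]])
    if cam=='wrist':
        r=np.linalg.norm(d); v=np.r_[d/r*np.sin(r),np.cos(r)]
    else: v=np.r_[d,1]
    R=np.array(ci['R']); o=-R.T@np.array(ci['t']); w=R.T@v
    return o+w*(z-o[2])/w[2]
def st(): 
    s=robot.observe(); print('t',round(s['t'],1),np.round(s['tcp_pos'],1),'F',np.round(s['contact_force'],1),'M',np.round(s['wrist_torque'],2),'g',round(s['grip_width']*92,1),round(s['grip_force'],1))
E
python3 - <<'E'
from h import *
s=robot.observe(); print(yaw())
for a in np.radians([-165,-105,-90,-45,-15,0,15,45,75,90,165]):
    q=kin.ik([505,237,130],down(a)); q2=kin.ik([495,-378,30],down(a)); q3=kin.ik([565,-12,30],down(a))
    print(np.degrees(a).round(),*[None if k is None else round(k[6],2) for k in(q,q2,q3)])
mp(485,237,330,np.radians(-15)); st()
ci,im,o=look('wrist',['seat','collar_grip','master'],'w1.png')
print(np.round(np.array(ci['R']).T@-np.array(ci['t'])))
E
```

```text
-1.1870177754706681
-165.0 2.15 -2.09 -2.86
-105.0 -2.7 -1.21 -1.99
-90.0 -2.44 -0.98 -1.77
-45.0 -1.77 -0.3 -1.1
-15.0 -1.4 0.16 -0.66
0.0 -1.14 0.39 -0.45
15.0 -0.88 0.63 -0.23
45.0 -0.37 1.06 0.23
75.0 0.15 1.53 0.74
90.0 0.42 1.75 1.03
165.0 1.62 -2.53 1.94
t 4.7 [485.5 236.1 329.8] F [ 1.   1.2 -0. ] M [-0.05 -0.08 -0.  ] g 92.3 0.0
seat (0.93, array([504.9, 235.7,  72.5]))
collar_grip (0.7, array([508. , 236.6, 137.1]))
master (0.93, array([504.5, 239.1,  73.7]))
[506. 318. 501.]
```

View pics/w1.png

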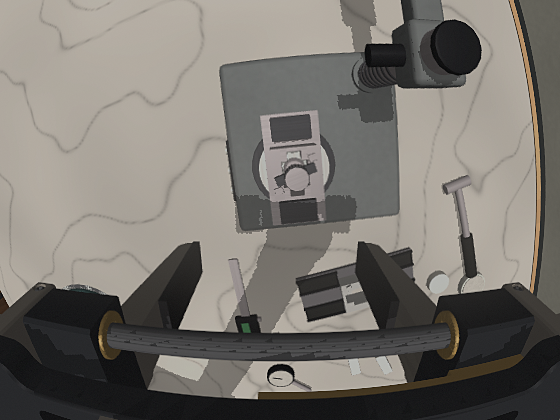

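The stand's corners show at about (220,65), (240,230) and (398,213). The collar top is at (296,177), with the lug bar across the hub, and the master plate edge runs from (262,117) to (318,110).

```bash
python3 - <<'E'
from h import *
ci=viewer.camera_info('wrist'); im=cv2.imread('pics/w1.png')
P=lambda u,v,z: pix(ci,'wrist',(u,v),z)
a=P(220,65,44);b=P(240,230,44);c=P(398,213,44)
ang=lambda p,q: np.degrees(np.arctan2(*(q-p)[[1,0]]))
print('stand',a,b,c,ang(b,a)-90,ang(b,c), np.linalg.norm(a-b),np.linalg.norm(b-c), (a+c)/2)
print('collar',P(296,177,140))
_=viewer.read_camera('wrist')
for n in ['master','collar_grip']:
    d=viewer.silhouettes(n,'wrist')[0]; print(n,d['confidence'],d['mask'].sum())
    m=np.argwhere(d['mask'])[:,::-1]; p=np.array([P(u,v,78)[:2] for u,v in m],np.float32)
    print(cv2.minAreaRect(p))
big=cv2.resize(im[95:235,215:400],None,fx=4,fy=4,interpolation=cv2.INTER_CUBIC); cv2.imwrite('pics/w1c.png',big)
E
```

```text
stand [444.06641333 401.2240949   44.        ] [402.95486535 160.75467308  44.        ] [645.1662404  123.19016926  44.        ] -9.70170314349501 -8.815755082457128 243.95840261041556 245.10700142780252 [544.61632686 262.20713208  44.        ]
collar [505.02524402 238.9460115  140.        ]
master 0.87 4990
((505.18865966796875, 235.50628662109375), (150.78298950195312, 75.649169921875), 81.04193878173828)
collar_grip 0.59 708
((506.6873474121094, 224.77078247070312), (54.501399993896484, 35.29938888549805), 23.15973472595215)
```

View pics/w1c.png

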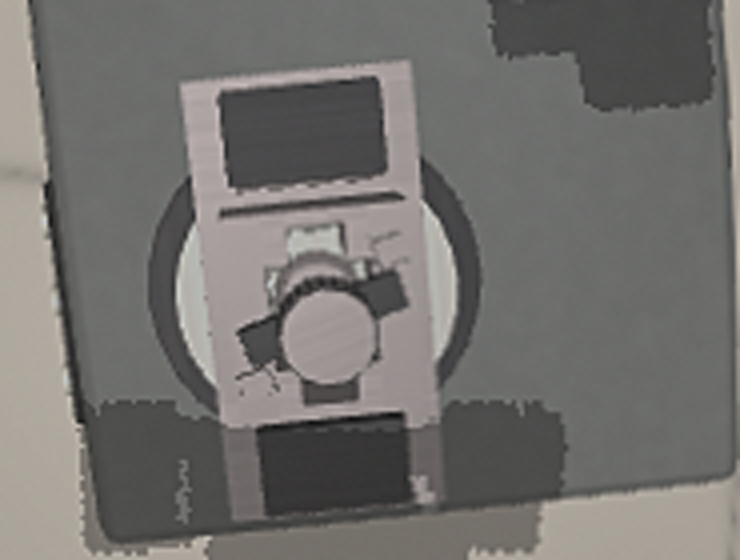

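The master's outline gives a seat yaw of about -9° and a centre of about (505, 236.5). The lug bar reads as locked. Next I'll release the collar.

```bash
python3 - <<'E'
from h import *
X,Y=505.2,236.7; a0=np.radians(-9)
grip(0.6); mp(X,Y,200,a0); robot.servo_line([X,Y,121],feed=60); st()
grip(0.0,45); robot.hold(.2); st()
robot.servo_line([X,Y,133.5],feed=30); robot.hold(.2); st()
for k in range(1,6):
    mp(X,Y,133.5,a0+np.radians(15*k)); 
    st()
mp(X,Y,133.5,a0+np.radians(77)); robot.hold(.2); st()
robot.servo_line([X,Y,115],feed=30); robot.hold(.2); st()
grip(.6); st()
robot.servo_line([X,Y,150],feed=80); mp(X,Y-40,330,a0); robot.hold(.2)
look('wrist',['seat','collar_grip','master'],'w2.png')
E
```

```text
t 7.8 [505.4 236.8 121.4] F [-0.2  0.6 -0. ] M [ 0.02 -0.09  0.01] g 55.1 0.0
t 8.5 [506.9 236.4 121.3] F [ 5.5 -0.4 -2.9] M [-0.06 -1.23  0.07] g 27.0 45.0
t 9.3 [506.8 236.3 132.5] F [  7.6   2.9 -12.8] M [ 0.45 -1.89  0.05] g 27.1 45.0
t 9.6 [506.6 236.4 132.3] F [  7.9   2.2 -11.4] M [ 0.54 -1.74  0.  ] g 27.0 45.0
t 10.0 [506.5 236.3 132.2] F [  5.8   2.6 -10.5] M [ 0.54 -1.74  0.01] g 27.2 45.0
t 10.3 [506.3 236.2 132.1] F [  6.7   2.2 -11.5] M [ 0.58 -1.69  0.02] g 26.8 45.0
t 10.6 [506.2 236.1 132. ] F [  6.    1.5 -12.8] M [ 0.54 -1.53  0.01] g 27.1 45.0
t 11.0 [506.  235.9 131.8] F [  5.6   2.  -10.9] M [ 0.47 -1.42 -0.19] g 26.8 45.0
t 11.4 [506.  235.9 132. ] F [  5.6   3.6 -10.2] M [ 0.59 -1.45 -0.51] g 27.0 45.0
t 12.4 [506.  236.  115.2] F [ 5.4 -2.1 -0.2] M [-0.61 -1.27 -0.63] g 26.7 45.0
t 13.0 [505.  236.8 115. ] F [ 0.4 -0.2 -0.3] M [ 0.05 -0.16  0.04] g 55.1 0.0
seat (0.72, array([507.9, 234.2,  70.7])) (0.56, array([636.6, -40.6,  18.5]))
collar_grip (0.78, array([510.4, 238. , 131.3]))
master (0.61, array([503.9, 240.4,  69.2]))
```

View pics/w2.png

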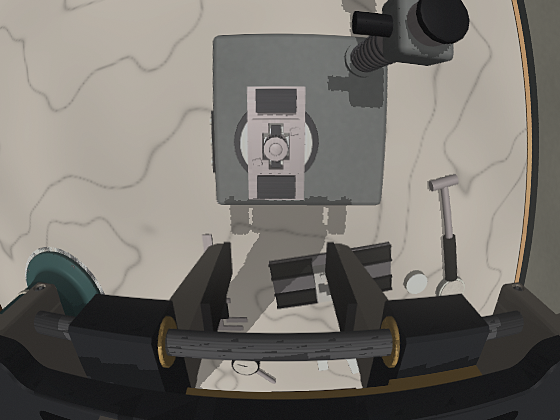

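The collar is released: its lug lies in line with the slot, seen at (276,150). The grip's self-centring puts the spindle at about (507, 236). Before the carry I'll lift the master and zoom the top view on the case.

```bash
python3 - <<'E'
from h import *
X,Y=506.8,236.0; a0=np.radians(-9)
im=cv2.imread('pics/top0.png'); cv2.imwrite('pics/topc.png',cv2.resize(im[150:320,235:490],None,fx=3,fy=3,interpolation=cv2.INTER_CUBIC))
grip(0.88); mp(X,Y,170,a0); robot.servo_line([X,Y,83],feed=60); st()
grip(0.0,40); robot.hold(.3); st()
robot.servo_line([X,Y,95],feed=30); st()
robot.servo_line([X,Y,190],feed=80); robot.hold(.2); st()
E
```

```text
t 17.7 [507.1 236.1  83.4] F [ 0.7 -0.4 -0.2] M [ 0.04 -0.06 -0.01] g 81.0 0.0
t 18.5 [506.9 236.   83.1] F [ 0.3 -1.4  2.1] M [-0.14 -0.14  0.02] g 57.5 40.0
t 19.0 [506.7 235.8  94.9] F [ 1.1 -0.1 -6.3] M [-0.1  -0.05  0.01] g 58.0 40.0
t 20.6 [506.6 235.9 189.6] F [ 0.2 -0.8 -6. ] M [-0.07 -0.05  0.02] g 58.2 40.0
```

View pics/topc.png

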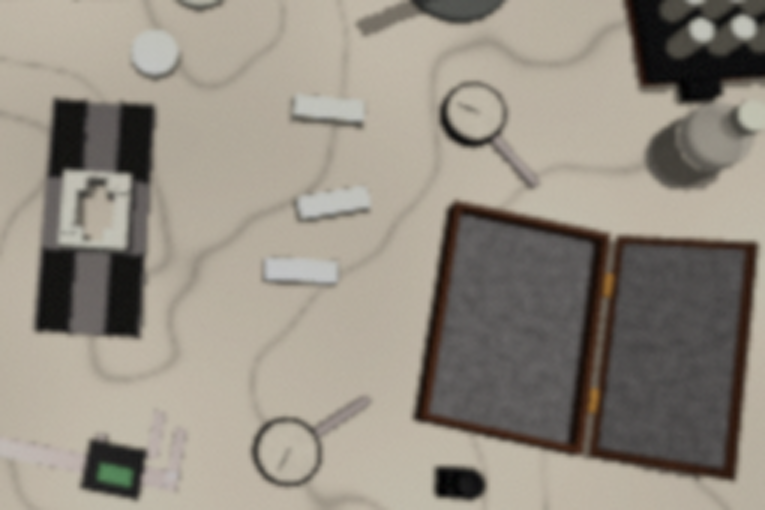

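The crop shows the case rim corners at about (453,203), (608,236), (580,452) and (416,419), with the lid's outer edge at (745,357). The three bars lie roughly along world y.

```bash
python3 - <<'E'
from h import *
ci=viewer.camera_info('top')
P=lambda u,v,z: pix(ci,'top',(235+u/3,150+v/3),z)
c=np.array([P(*q,30) for q in [(453,203),(608,236),(580,452),(416,419)]]); print(c.round(),c.mean(0).round(1))
ang=lambda p,q: np.degrees(np.arctan2(*(q-p)[[1,0]]))
print(ang(c[3],c[0]),ang(c[2],c[1]),ang(c[1],c[0])-90,ang(c[2],c[3])-90,[np.linalg.norm(c[i]-c[i-1]).round() for i in range(4)])
h=P(606,343,30)
for z in (40,70,100,130,150): p=P(745,357,z); print(z,(p-h).round(),np.linalg.norm(p-h).round())
E
```

```text
[[ 596. -323.   30.]
 [ 577. -458.   30.]
 [ 392. -431.   30.]
 [ 409. -294.   30.]] [ 493.6 -376.7   30. ]
-8.816462142175212 -8.291232558428606 -8.20725364809637 -7.0791687486678825 [np.float64(190.0), np.float64(136.0), np.float64(187.0), np.float64(138.0)]
40 [  -4. -112.   10.] 113.0
70 [ -8. -96.  40.] 105.0
100 [-12. -81.  70.] 107.0
130 [-16. -65. 100.] 120.0
150 [-18. -54. 120.] 133.0
```

```bash
python3 - <<'E'
from h import *
X,Y=494,-376.5; a=np.radians(-98.2)
mp(X,Y,190,a); robot.hold(.3); st()
robot.servo_line([X,Y,55],feed=80); robot.servo_line([X,Y,26],feed=30); robot.hold(.2); st()
f0=robot.observe()['contact_force'][2]
for z in np.arange(24,16,-1):
    robot.servo_line([X,Y,z],feed=15); f=robot.observe()['contact_force'][2]; print(z,round(f,1))
    if f-f0>3: break
grip(0.72); st()
robot.servo_line([X,Y,120],feed=80); 
mp(X-60,Y+150,380,np.radians(-8)); robot.hold(.2)
look('wrist',['master','case'],'w3.png'); look('scene',['master','bar1']); st()
E
```

```text
t 23.1 [ 494.3 -376.1  190. ] F [-0.3  0.6 -7.4] M [ 0.1  -0.    0.04] g 58.0 40.0
t 26.2 [ 494.1 -376.6   26.2] F [ 0.3  0.3 -6.6] M [ 0.02 -0.04 -0.03] g 57.8 40.0
24 -6.2
23 -7.0
22 -6.4
21 -5.5
20 5.5
t 27.8 [ 494.3 -376.7   20.1] F [-0.7 -0.  -0. ] M [0.06 0.04 0.04] g 65.8 0.0
master (0.57, array([ 492. , -375.6,    9.1]))
case (0.91, array([ 492.1, -380.3,    2.5]))
master (0.9, array([ 493.4, -374.5,    9. ]))
bar1 (0.87, array([ 677. , -210.5,    6.5])) (0.75, array([637.5, -43. ,  16.7])) (0.72, array([ 531.8, -197.5,   15.8])) (0.62, array([ 594.6, -221. ,   13. ]))
t 31.1 [ 434.  -226.5  379.9] F [ 1.  -0.2  0.1] M [-0.01 -0.09  0.  ] g 66.1 0.0
```

View pics/w3.png

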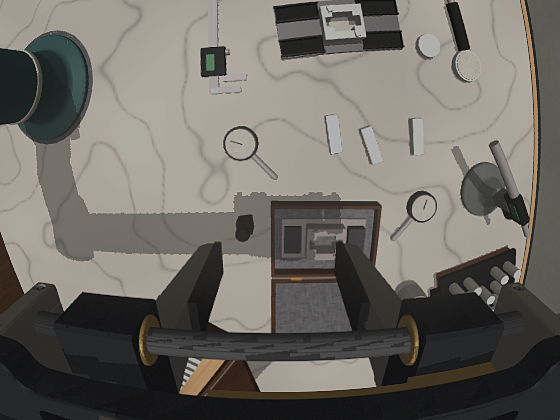

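The master lies flat and centred in the case, at (325,240). The bars are at (333,134), (371,145) and (416,136). Next I'll view the bars and the carrier from closer.

```bash
cat >> h.py <<'E'
def rects(name,ci,cam,z,c=.35):
    out=[]
    for d in viewer.silhouettes(name,cam):
        if d['confidence']<c: continue
        m=np.argwhere(d['mask'])[:,::-1]
        p=np.array([pix(ci,cam,q,z)[:2] for q in m],np.float32)
        (cx,cy),(w,h),a=cv2.minAreaRect(p)
        if w<h: w,h,a=h,w,a-90
        a=(a+90)%180-90
        out.append((round(d['confidence'],2),round(cx,1),round(cy,1),round(w,1),round(h,1),round(a,1)))
    return out
E
python3 - <<'E'
from h import *
mp(590,-190,300,np.radians(-8)); robot.hold(.3)
ci,im,o=look('wrist',['bar1','carrier','carrier_hub','pocket1'],'w4.png')
print(np.round(np.array(ci['R']).T@-np.array(ci['t'])))
for r in rects('bar1',ci,'wrist',15): print('bar',r)
for r in rects('carrier',ci,'wrist',8): print('car',r)
st()
E
```

```text
bar1 (0.93, array([ 674.7, -213.1,   11.5])) (0.83, array([ 588.8, -220.7,   15.6])) (0.68, array([ 529.2, -199.1,   12.1]))
carrier (0.65, array([565.3, -12.2,  -0.9]))
carrier_hub (0.81, array([564.3, -12.5,  41.2]))
pocket1 (0.98, array([634.8, -44.9,  15.7])) (0.91, array([497.2,  16.8,  22.4])) (0.7, array([493. , -41.1,  18.7])) (0.46, array([ 588.6, -220.7,   18.8]))
[ 600. -108.  472.]
bar (0.98, 677.4, -212.8, 67.9, 24.5, 87.8)
bar (0.59, 590.9, -220.6, 68.6, 23.2, -77.2)
bar (0.59, 529.3, -194.6, 67.1, 25.1, -89.1)
bar (0.36, 565.7, -13.2, 210.9, 94.6, 0.3)
car (0.64, 564.8, -11.8, 215.5, 96.7, 0.3)
t 32.5 [ 589.9 -190.1  300. ] F [ 0.6  0.5 -0.2] M [-0.04 -0.07  0.03] g 66.3 0.0
```

View pics/w4.png

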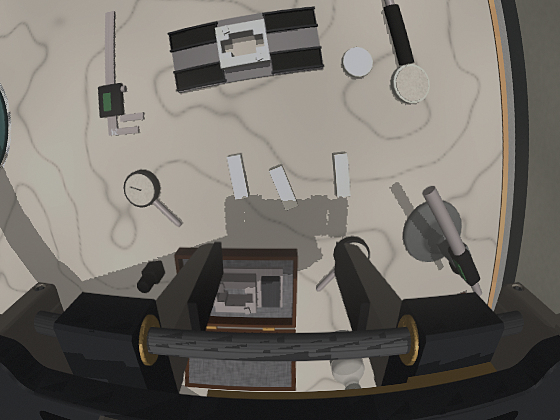

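The bars are at (237,176), (282,187) and (340,175), and the carrier is square-on at (245,48). I'll centre the carrier by squeezing its hub both ways, then do the same with each bar before moving it.

```bash
cat > bars.py <<'E'
from h import *
import json
D=np.radians
def car():
    X,Y,a=565.2,-12.3,D(0.3)
    grip(.9); mp(X,Y,100,a+D(90)); robot.servo_line([X,Y,14],feed=80); grip(0,8); st()
    grip(.9); robot.servo_line([X,Y,55],feed=100); mp(X,Y,55,a); robot.servo_line([X,Y,14],feed=80); grip(0,8); st()
    p=robot.observe()['tcp_pos']; grip(.9); robot.servo_line([X,Y,120],feed=120)
    json.dump([float(p[0]),float(p[1]),a],open('car.json','w'))
def pick():
    mp(590,-190,300,D(-8)); robot.hold(.25)
    ci,_=shot('wrist'); R=[r for r in rects('bar1',ci,'wrist',15) if r[2]<-100 and 55<r[3]<76 and 15<r[4]<32]
    print(R); 
    if not R: return False
    _,x,y,_,_,b=max(R,key=lambda r:r[0]); b=D(b%180)   # 0..180
    y-=.8
    grip(.9); mp(x,y,90,b); robot.servo_line([x,y,9],feed=80); grip(0,5); st(); grip(.9)
    robot.servo_line([x,y,50],feed=100); grip(.5); c=b-D(90); mp(x,y,50,c); robot.servo_line([x,y,9],feed=80); grip(0,20); st()
    if not 17<robot.observe()['grip_width']*92<23: print('BAD'); return False
    robot.servo_line([x,y,110],feed=120); return True
def place(n):
    X,Y,a=json.load(open('car.json')); sx,sy={1:(69,30),2:(69,-30),3:(-69,30),4:(-69,-30)}[n]
    x=X+sx*np.cos(a)-sy*np.sin(a); y=Y+sx*np.sin(a)+sy*np.cos(a)
    mp(x,y,80,a+D(90)); robot.servo_line([x,y,25],feed=80); robot.hold(.15); f0=robot.observe()['contact_force'][2]
    for z in (21,19,18,17.3,16.8):
        robot.servo_line([x,y,z],feed=30); f=robot.observe()['contact_force'][2]
        if f-f0>4: break
    print('placed',n,z,round(f-f0,1)); st(); grip(.36); robot.servo_line([x,y,90],feed=100)
E
python3 - <<'E'
from bars import *
car()
if pick(): place(1)
mp(565,-80,300,D(-8)); robot.hold(.25)
look('wrist',['bar1','pocket1'],'w5.png'); st()
E
```

```text
t 35.7 [565.3 -12.2  14.2] F [-0.1 -0.8  1.7] M [ 0.06 -0.15  0.03] g 58.1 8.0
t 39.1 [565.8 -12.3  14.5] F [0.9 0.  1.8] M [-0.03 -0.26  0.01] g 66.1 8.0
[(0.93, 676.5, -213.1, 67.8, 24.8, 88.9), (0.89, 591.7, -220.1, 67.6, 22.1, -74.2), (0.69, 528.5, -194.6, 67.0, 23.1, -88.0)]
t 45.0 [ 676.7 -214.     9.4] F [ 0.2 -0.   1.1] M [-0.02 -0.13  0.02] g 64.1 5.0
t 49.2 [ 676.8 -214.     9.5] F [ 0.3 -0.1  2. ] M [-0.09 -0.15  0.  ] g 20.0 20.0
placed 1 16.8 5.4
t 53.5 [634.8  18.1  17.4] F [-2.3 -0.6  5.2] M [-0.16  0.29 -0.02] g 19.7 20.0
bar1 (0.86, array([ 529.1, -196. ,   13.1])) (0.53, array([ 585.7, -218.9,   16.4]))
pocket1 (0.9, array([495.5,  21.6,  22.6])) (0.67, array([634.7,  16.7,  16.9])) (0.65, array([632.9, -39.1,  20.9])) (0.65, array([493.8, -42.3,  21.4])) (0.57, array([632.5,  16.6,  18.6])) (0.36, array([ 685.9, -343.6,    4.2]))
t 56.3 [565.  -79.8 299.7] F [ 0.   0.4 -0.4] M [-0.02 -0.01  0.01] g 33.0 0.0
```

View pics/w5.png

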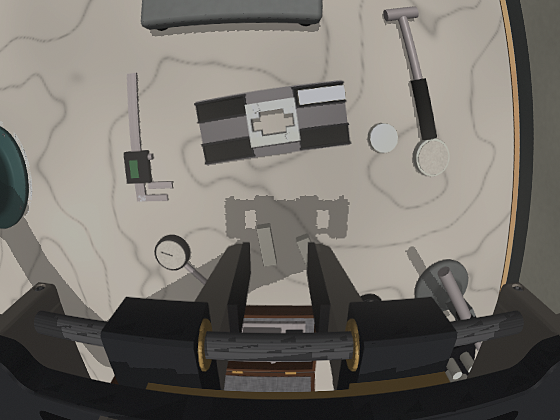

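The first bar sits in its pocket at (321,95). I'll do the other two the same way.

```bash
python3 - <<'E'
from bars import *
for n in (4,2):
    if pick(): place(n)
mp(560,-110,280,D(-8)); robot.hold(.25)
ci,im,o=look('wrist',['bar1','carrier_hub'],'w6.png'); 
for r in rects('bar1',ci,'wrist',26): print('bar',r)
print(open('car.json').read()); look('top',['bar1']); st()
E
```

```text
[(0.89, 528.9, -194.8, 64.6, 21.9, -87.4), (0.86, 591.5, -220.4, 68.0, 21.2, -76.0)]
t 60.9 [ 529.  -195.7    9.3] F [-0.9  0.3  1.3] M [ 0.03 -0.05  0.01] g 63.8 5.0
t 65.1 [ 529.1 -195.7    9.3] F [-0.6 -0.9  1.9] M [-0.08 -0.03 -0.02] g 19.7 20.0
placed 4 16.8 5.0
t 69.4 [497.  -42.6  17.3] F [-1.4 -1.1  5.4] M [-0.08  0.26 -0.02] g 19.7 20.0
[(0.76, 591.5, -220.3, 67.8, 21.8, -75.5)]
t 76.0 [ 591.6 -221.2    9.3] F [-0.3 -0.8  2.2] M [ 0.09 -0.11  0.05] g 64.2 5.0
t 80.3 [ 591.7 -221.2    9.3] F [ 0.2 -0.5  1.4] M [-0.05 -0.12  0.02] g 20.0 20.0
placed 2 16.8 5.7
t 84.4 [635.  -41.9  17.4] F [-1.4 -0.3  4.8] M [-0.04  0.15 -0.01] g 19.7 20.0
bar1 (0.92, array([628.5, -38.4,  22.8])) (0.7, array([632.1,  18.8,  19. ])) (0.64, array([497.5, -42.8,  22.9]))
carrier_hub (0.94, array([564.5, -10.8,  43. ]))
bar (0.92, 497.0, -43.1, 65.9, 20.5, 0.8)
bar (0.89, 634.7, 16.4, 64.6, 21.9, -0.1)
bar (0.76, 633.1, -41.3, 64.5, 20.4, -0.6)
bar (0.72, 564.6, -12.3, 207.1, 93.4, 0.4)
[565.7816967501117, -12.316803863173805, 0.005235987755982988]
bar1 (0.71, array([635.8,  15.4,  21.3])) (0.56, array([636.2, -40.2,  14.3])) (0.56, array([498.3, -41.8,  14.2]))
t 87.5 [ 560.  -110.   279.9] F [ 0.4 -0.  -0.3] M [ 0.01 -0.08 -0.05] g 33.0 0.0
```

View pics/w6.png

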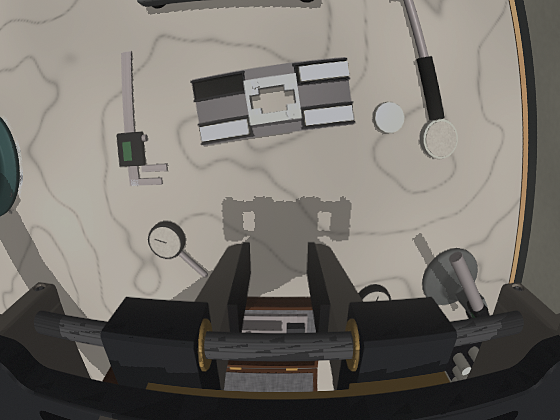

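All three bars lie in pockets, at (325,70), (328,115) and (224,132). None is left on the bench. Next I'll carry the carrier to the spindle.

```bash
python3 - <<'E'
from bars import *
X,Y,a=json.load(open('car.json'))
grip(.88); mp(X,Y,90,a+D(90)); robot.servo_line([X,Y,14],feed=80); grip(0,50); robot.hold(.2); st()
robot.servo_line([X,Y,40],feed=40); robot.servo_line([X,Y,190],feed=100)
x,y=506.8,235.65
mp(x,y,190,D(-9)); robot.hold(.3); st()
robot.servo_line([x,y,152],feed=60); robot.hold(.2); f0=np.array(robot.observe()['contact_force'])
for z in np.arange(148,83,-2.):
    robot.servo_line([x,y,z],feed=30); f=np.array(robot.observe()['contact_force'])-f0
    if np.abs(f).max()>2.5: print(z,f.round(1))
    if f[2]>8: break
st()
E
```

```text
t 91.3 [565.9 -12.3  14.3] F [ 0.3 -0.1  2.2] M [-0.01 -0.11 -0.05] g 57.6 50.0
t 95.8 [506.9 235.4 189.9] F [ 0.8 -0.3 -5.8] M [-0.01 -0.07  0.02] g 57.6 50.0
t 105.0 [507.1 236.   84.3] F [ 0.1  0.8 -3.5] M [ 0.01 -0.07  0.  ] g 57.6 50.0
```

```bash
python3 - <<'E'
from bars import *
x,y=506.8,235.65
robot.servo_line([x,y,83],feed=20); robot.hold(.1); st(); robot.servo_line([x,y,82.3],feed=20); st()
grip(.88); st(); robot.servo_line([x,y,170],feed=100); mp(x,y-60,330,D(-9)); robot.hold(.25)
look('wrist',['carrier_hub','carrier','collar_grip','bar1'],'w7.png'); st()
E
```

```text
t 105.4 [507.1 235.9  84.2] F [-1.1 -1.5  5.2] M [-0.43  0.59  0.03] g 57.6 50.0
t 105.6 [507.1 236.   84.2] F [-2.5 -3.1 12. ] M [-0.67  1.06  0.  ] g 57.5 50.0
t 106.2 [506.8 235.7  82.2] F [ 0.9 -0.  -0.6] M [-0.   -0.07  0.  ] g 81.0 0.0
carrier_hub (0.75, array([506.3, 234.7, 109.4])) (0.49, array([485.3, 306.7,  91. ]))
carrier (0.66, array([507.2, 233.1,  73.3]))
collar_grip (0.64, array([510.9, 238.4, 131.5])) (0.61, array([463.1, 174.5,  84.2])) (0.36, array([ 684.2, -344.5,    2.3]))
bar1 (0.85, array([483.5, 307.7,  90. ])) (0.65, array([519.8, 162.8,  89.2])) (0.58, array([462. , 173.8,  91.1]))
t 108.4 [506.7 175.8 329.8] F [ 0.1 -1.2  0.7] M [-0.03 -0.11  0.02] g 81.0 0.0
```

View pics/w7.png

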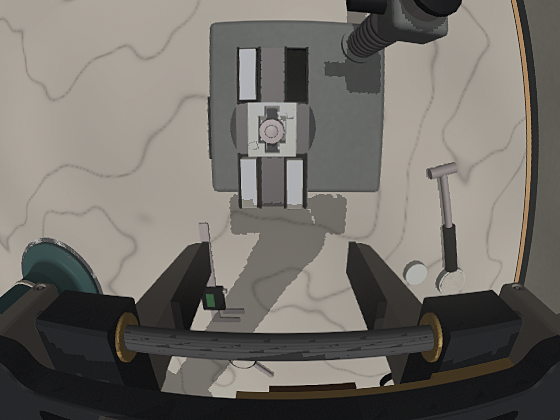

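The carrier is home and level, with its bars in place at (247,75), (248,180) and (293,180). The collar stands in the slot at (271,130), so I can lock it.

```bash
python3 - <<'E'
from bars import *
x,y=506.8,235.8; a=D(68)
grip(.6); mp(x,y,180,a); robot.servo_line([x,y,115.5],feed=60); grip(0,45); robot.hold(.2); st()
robot.servo_line([x,y,135],feed=30); robot.hold(.2); st()
for k in (15,30,45,60,75,78): mp(x,y,135,a-D(k))
robot.hold(.2); st()
robot.servo_line([x,y,119.5],feed=20); robot.hold(.2); st()
grip(.6); robot.servo_line([x,y,180],feed=80); mp(x,y-60,330,D(-9)); robot.hold(.3)
look('wrist',['carrier','collar_grip','bar1'],'w8.png')
look('scene',['master','carrier','collar_grip']); st()
im=cv2.imread('pics/w8.png'); cv2.imwrite('pics/w8c.png',cv2.resize(im[30:220,200:400],None,fx=3,fy=3,interpolation=cv2.INTER_CUBIC))
E
```

```text
t 111.8 [506.8 235.7 115.6] F [-1.7 -0.1  1.8] M [-0.14 -0.01 -0.03] g 26.8 45.0
t 112.8 [506.8 235.7 134.8] F [  2.3   2.6 -12.8] M [ 0.68 -0.73 -0.  ] g 26.6 45.0
t 114.9 [506.9 235.8 134.9] F [  4.    0.9 -11.7] M [ 0.16 -1.21  0.54] g 26.8 45.0
t 116.1 [507.  235.9 121.5] F [-0.8 -3.6  6.6] M [-1.03 -0.13  0.55] g 27.1 45.0
carrier (0.87, array([505.7, 237.2,  67.4]))
collar_grip (0.86, array([506.7, 235.3, 134.4]))
bar1 (0.82, array([486.4, 308.8,  87.1])) (0.66, array([525.7, 163.7,  88.6]))
master (0.84, array([ 492.6, -377.5,    6.1]))
carrier (0.6, array([507.8, 235.4,  71.6]))
collar_grip (0.89, array([507.8, 234.2, 138.1]))
t 119.0 [506.8 175.8 330. ] F [ 0.9 -0.7 -0.5] M [-0.01 -0.11  0.01] g 55.1 0.0
```

View pics/w8c.png

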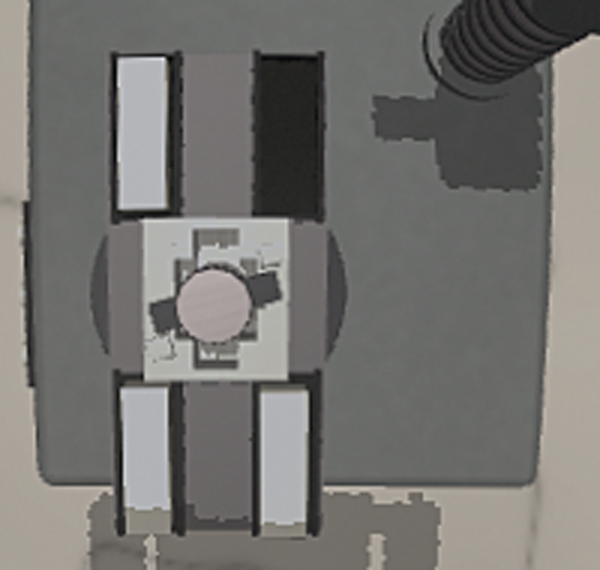

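The collar is locked: the lugs lie across the hub at about 15°, from (165,315) to (265,290), and the push stopped at 6 mm lift. All the bars are in their pockets and the master is in its case, so I'm handing in.

```bash
python3 -c "
from h import *
print(robot.job_done())"
```

```text
the job is handed in; nothing more can be done
None
```

I handed the job in at about 119 s: the master lies flat in its case, and the carrier with all three bars is home on the spindle with the collar locked. The final pictures agree, but the hand-in call returned no verdict.

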